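# Release the battery tray of a kiln control box with a pin

## Task

Take the square-handled release pin out of the wooden tool block and push it down through the narrow slot in the top of the kiln control box, feeling gently along the slot for the springy catch tab hidden beneath it, and press that tab with the pin until the battery tray springs out of the front. Touch the box with nothing but the pin and never lean hard on it: the inside is brittle plastic and must not take more than about 25 N. Then put the pin back upright, fully home, in the tool block hole it came from, let go, and leave everything else where it is and the tray out.

Things in the scene. Friction and masses are not known exactly. Their poses are not given: they have to be found in the camera images.
- pin: Release pin, 60 g: round steel shank 6 mm in diameter, 60 mm long, flat end, below a square black handle 16 x 16 mm, 50 mm tall. Origin at the shank's lower end, z up to the handle (handle at z = 60 to 110 mm), x and y square to the handle's faces. It starts upright in a hole of the tool block, shoulder resting on the block, origin 10 mm above the table, handle 70 to 120 mm above the table.
- pin_tip (a point): The centre of the pin's lower, flat end (same point and axes as the pin's origin).
- holder: Wooden tool block fixed to the table, 50 (x) x 130 (y) x 70 mm high, origin at the centre of its underside. Two upright through holes 11 mm in diameter with 2 mm chamfered mouths, at y = +36 and -36 mm, x = 0. One holds the release pin, the other the trimming tool.
- holder_hole0 (a point): Centre of the mouth of the hole at y = +36 mm of the tool block, on its top face, 70 mm above the table.
- holder_hole1 (a point): Centre of the mouth of the hole at y = -36 mm of the tool block, on its top face, 70 mm above the table.
- box: Kiln control box, grey painted, fixed to the table, 180 (x) x 220 (y) x 100 mm high, origin at the centre of its underside; its front, with the battery tray, faces -x. The top (4 mm thick) carries a keypad and display at the rear and, nearer the front, a narrow slot with the hidden catch beneath it.
- slot (a point): Middle of the slot's mouth on the control box's top face (box x = -50 mm, y = 0, z = 100 mm), axes as the box: slot 9 mm wide along x, 54 mm long along y, z up. The catch tab below is hidden: 12 mm long, level with the rib, its middle anywhere within 20 mm either way of the slot's middle, different on each box; not measured, only felt.
- rib (a point): Point on top of the rigid rib inside the box, 20 mm straight below point slot. The rib runs under the whole slot except at the tab and does not give; a pin more than 4 mm from the tab's middle rests on it. The tab gives on a spring: 4 N to start, about 8 N at 7 mm, hard stop at 10 mm; at about 6.5 mm it lets the tray go. It springs back when the pin is lifted.
- tray (a joint): How far the battery tray stands out of the front of the control box, m: 0 = latched shut, 0.030 = fully sprung out. A spring (3 N) pushes it out once the tab is pressed; it needs no pull and stays out by itself.
- tray_front (a point): Centre of the outer face of the battery tray's front panel (93 mm wide, 36 mm high), 38 mm above the table; moves to the box's -x as the tray comes out.
- trimmer: Trimming tool with a round, waisted wooden handle, 22 mm in diameter and 85 mm long, standing in the other hole of the tool block; top 155 mm above the table. Origin at the lower end of its shank. To be left alone.
- jar_a: Glaze jar with lid, 74 mm in diameter, 105 mm tall, origin at the centre of its underside. To be left alone.
- jar_b: Glaze jar like jar_a. To be left alone.
- jar_c: Glaze jar like jar_a. To be left alone.
- bowl: Terracotta bowl, 110 mm across, 45 mm tall, origin at the centre of its underside. To be left alone.
- mug: White mug, 80 mm across, 90 mm tall, handle at its +y, origin at the centre of its underside. To be left alone.
- tile: Loose terracotta tile, 100 x 100 x 8 mm, origin at the centre of its underside. To be left alone.
- brush: Brush lying on the table along its x axis. To be left alone.
Mind the look-alikes: they are no part of the job. Of the things that look like the holder, take the one that is farthest from the robot's base at the start.

How it is judged:
On the way, in this order (a step that is already met when the one before it is completed fails the run):
1. The tip of the pin is through the slot of the control box, more than 10 mm below its top face (z of pin_tip in the frame of slot below -0.01 m and x of pin_tip in the frame of slot between -0.007 and 0.007 m and y of pin_tip in the frame of slot between -0.03 and 0.03 m), for 0.1 s.
2. With the pin's tip still in the slot, pressed in past the rib's level, the battery tray has sprung out by more than 20 mm (z of pin_tip in the frame of slot below -0.022 m and x of pin_tip in the frame of slot between -0.007 and 0.007 m and y of pin_tip in the frame of slot between -0.03 and 0.03 m and value of joint tray above 0.02 m), for 0.05 s.
At the end, for the whole second after the job is handed in: The battery tray stands more than 20 mm out; the pin stands in a hole of the tool block, within 8 mm of the hole's middle, tilted less than 0.15 rad, its tip 5 to 14 mm above the table (shoulder down on the block), at rest and released (value of joint tray above 0.02 m and angle between pin's own z axis and vertical below 0.15 rad and height (world z) of pin between 0.005 and 0.014 m and (horizontal distance between pin and holder_hole0 below 0.008 m or horizontal distance between pin and holder_hole1 below 0.008 m) and linear speed of pin below 0.02 m/s and contact force between the fingers and pin below 0.05 N); the robot touches nothing.
It fails at once if The pin pushes on the control box or anything inside it with more than 25 N (contact force between pin and box above 25 N).
It fails at once if The robot itself pushes on the control box or its tray (more than 3 N) (contact force between any of the fingers, the arm and box above 3 N).
It fails at once if A bystander is moved by more than 25 mm (distance of any of trimmer, jar_a, jar_b, jar_c, bowl, mug, tile, brush from where it was at the start of the episode above 0.025 m).
It also fails if it takes over 67 s, if anything falls off the work surface, if the arm or the gripper's body presses on something with over 40 N, if the wrist force passes 120 N, or if a joint passes its speed limit or range.

## Robot

A 6-joint arm with a two-finger parallel gripper is mounted at the origin on the work surface. World frame = base frame: x ahead of the robot, y to its left, z up, the work surface at z = 0. Lengths are in m, angles in rad, forces in N, time in s.
With the tool pointing down it reaches from about 0.35 to 0.725 m from the base axis. Payload 4.3 kg.
Tool frame: the origin (TCP) lies midway between the tips of the shut fingers; the grasp point (between the pads) lies 19 mm behind it; x points along the fingers, z is the direction in which the jaws open and shut, and the axes are right-handed (so a half turn about x gives the same grasp; the last joint's range is limited). The gripper opens to 85 mm and grips with 20 to 120 N. Pads are 22 mm wide; open, the fingers measure 114 mm over their backs; the gripper's body (76 mm by 85 mm) begins 54 mm behind the grasp point. The pads swing forward as they close: fully open they stand 13 mm farther back than shut.
Start: joints at [-1.237, 0.377, 0.081, 1.274, 0, 1.46], TCP at [0.247, -0.519, 0.2] pointing down, gripper open.
Joint ranges: [-2.72, 2.72], [-0.84, 1.66], [-1.02, 1.22], [-1.77, 2.12], [-1.37, 1.28], [-3.14, 3.14]. Speed limits (rad/s): [2.57, 2.57, 3.14, 3.14, 3.14, 3.14].

## Interface

Orientations are given as a unit quaternion [x, y, z, w].
In Python, from bench import manip gives the robot as it stands.
- The arm moves only by the shell command python3 -m pendant 'ROWS' [OPENING]. ROWS is JSON, a list of rows, each an object of numbers: "tx", "ty", "tz": the shift along the tool's x, y, z in units of 50 mm (1.0 is 50 mm); "yaw": the turn about the tool's x in units of 10 degrees (1.0 is 10 degrees). A call has 1 to 10 rows; each row is the pose to reach, as a shift and turn from the pose measured when the call began, along the tool's axes at that moment; what a row does not reach only later rows make up. A row lasts 1/8 s, in which the tool goes at most 62.5 mm and 10.7 degrees, less where a joint would pass 70% of its speed; a pose out of reach is approached as far as the arm can. A call with a gripper value outside its range is refused whole. OPENING is the gripper command: -1 is shut, 1 is fully open, values between are in proportion, set as the call begins (- or left out, the last holds). The fingers move at their own pace and stop on an object; the grip force is fixed at half the most. Time passes only in rows, so rows that repeat a pose let the fingers close. It gives the time, the measured TCP pose, the force and the opening at its end, in the units of the state.
- manip.read_state(): the state, without advancing time (a new reading comes with each control period).
- manip.grab_frame(name): name is "side" or "top" or "wrist"; returns a dict with "img" (384x512x3 uint8, blue, green, red), "mtx" (3x3 intrinsics, pixels), "T" (4x4, takes a point from camera to world coordinates). Camera axes: x right, y up, looking along -z (the intrinsics and any distortion apply to the point x, -y, -z); pixel columns grow to the right and rows downward; lengths in m; the calibration is good to about 2 mm. A picture is of the moment at which its call begins. There is no depth.
- manip.close_job(): hands the job in, once; it reports no verdict.
The state is a dict: "time": time; "joint_pos": joint angles; "joint_vel": joint speeds; "joint_efforts": joint torques, N m; "tcp_pos": TCP position; "tcp_rot": TCP orientation; "force": force on the tool from outside, world axes, zero at the start; "torque": the same for the moment, N m; "finger_gap": finger opening in m.
Only numpy, scipy, OpenCV 4.12 (cv2) and the standard library are available. Lean on these libraries where they do the work, as an engineer would, in place of code of your own. Each camera call takes 0.05 s, during which the arm holds its last target.

## Working session

There is one attempt and no reset: what is moved stays moved. The work goes in short steps, Python scripts to look and compute and a shell command to move; the robot and the scene stay as the last step left them, time stands still between calls to the robot, and variables do not carry over. Pictures are saved under pics/ and viewed, and the job is handed in when it is done.

```bash
mkdir -p pics; ls; python3 - <<'E'
from bench import manip
import cv2
s=manip.read_state(); print(s)
for n in ("side","top","wrist"):
    f=manip.grab_frame(n); cv2.imwrite(f"pics/{n}0.png",f["img"]); print(n,f["mtx"].tolist(),f["T"].round(4).tolist(),[k for k in f])
E
```

```text
pics
{'time': 0.0, 'joint_pos': array([-1.23727845e+00,  3.78093961e-01,  7.96212382e-02,  1.27439467e+00,
        1.79779629e-05,  1.46051198e+00]), 'joint_vel': array([-0.00045596,  0.0011171 , -0.00021639,  0.00138871, -0.00045095,
       -0.0007977 ]), 'joint_efforts': array([-1.16424111e-03, -4.63606775e+01,  2.69874001e+01,  2.06704700e-02,
       -3.53975302e-04,  1.38523507e-06]), 'tcp_pos': array([ 0.24667291, -0.5186019 ,  0.1987415 ]), 'tcp_rot': array([ 0.37815979,  0.59835059, -0.37723611,  0.59721409]), 'force': array([-0.66693445,  0.14609628,  0.15998073]), 'torque': array([ 0.03256823, -0.00805479,  0.01283734]), 'finger_gap': 0.08539311817471831}
side [[487.43262380444526, 0.0, 251.919857083126], [0.0, 487.43262380444526, 199.074630892771], [0.0, 0.0, 1.0]] [[-0.859, 0.2739, -0.4325, -0.1093], [-0.5119, -0.4445, 0.7351, 1.1307], [0.0091, 0.8529, 0.5221, 0.8997], [0.0, 0.0, 0.0, 1.0]] ['img', 'mtx', 'T']
top [[373.38869553752164, 0.0, 257.62561671966915], [0.0, 373.38869553752164, 192.2473666200973], [0.0, 0.0, 1.0]] [[0.0144, 0.9982, -0.0586, 0.4949], [-0.9999, 0.0147, 0.0047, -0.0142], [0.0056, 0.0585, 0.9983, 1.253], [0.0, 0.0, 0.0, 1.0]] ['img', 'mtx', 'T']
wrist [[271.68828320277163, 0.0, 256.9946752545378], [0.0, 271.68828320277163, 187.10208512965423], [0.0, 0.0, 1.0]] [[0.4299, 0.8661, 0.2551, 0.313], [-0.9029, 0.4129, 0.1194, -0.4882], [-0.0019, -0.2816, 0.9595, 0.3729], [0.0, 0.0, 0.0, 1.0]] ['img', 'mtx', 'T']
```

View pics/top0.png

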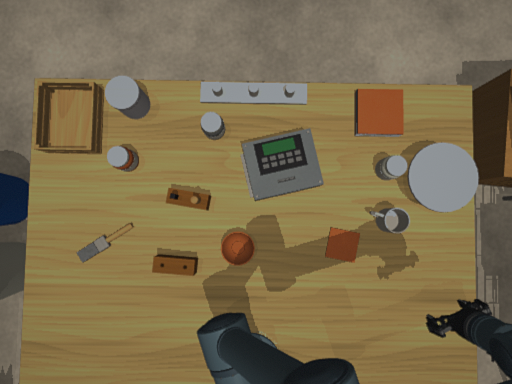

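View pics/side0.png

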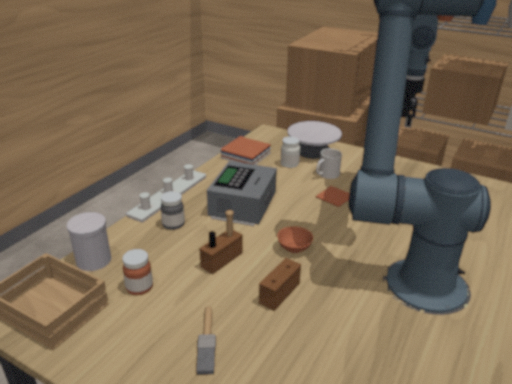

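View pics/wrist0.png

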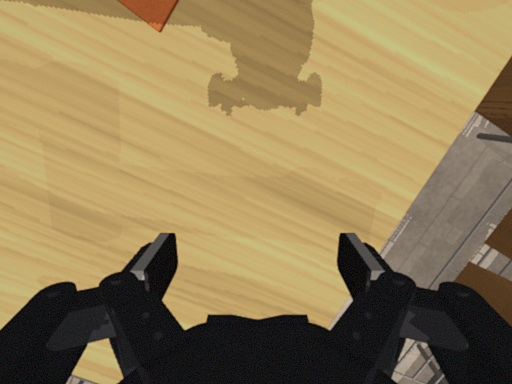

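The top view shows two tool blocks, at (188,197) with a black square handle and a wooden handle, and at (175,264), empty and nearer the base. The far one at (188,197) fits the description. I'll confirm it in enlarged crops.

```bash
python3 - <<'E'
import cv2,numpy as np
t=cv2.imread("pics/top0.png"); s=cv2.imread("pics/side0.png")
a=cv2.resize(t[180:216,160:217],None,fx=13,fy=13,interpolation=cv2.INTER_CUBIC); cv2.imwrite("pics/topH.png",a[:,:740])
b=cv2.resize(t[120:210,232:332],None,fx=6.5,fy=6.5,interpolation=cv2.INTER_CUBIC); cv2.imwrite("pics/topB.png",b)
c=cv2.resize(s[155:275,190:290],None,fx=5,fy=5,interpolation=cv2.INTER_CUBIC); cv2.imwrite("pics/sideHB.png",c)
E
```

```text
(no output)
```

View pics/topH.png

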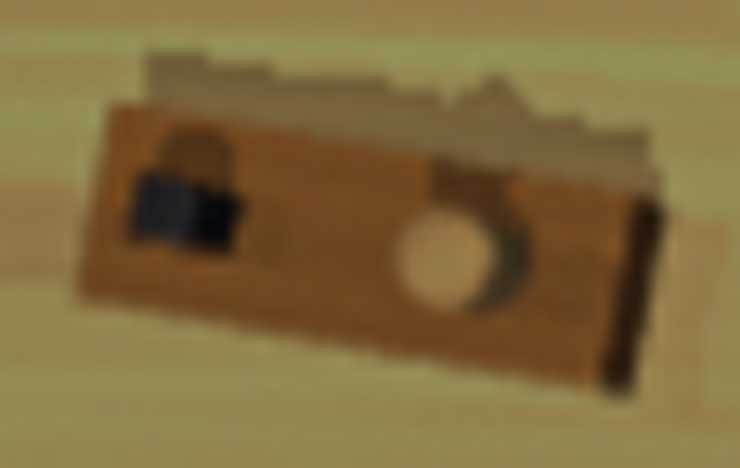

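View pics/topB.png

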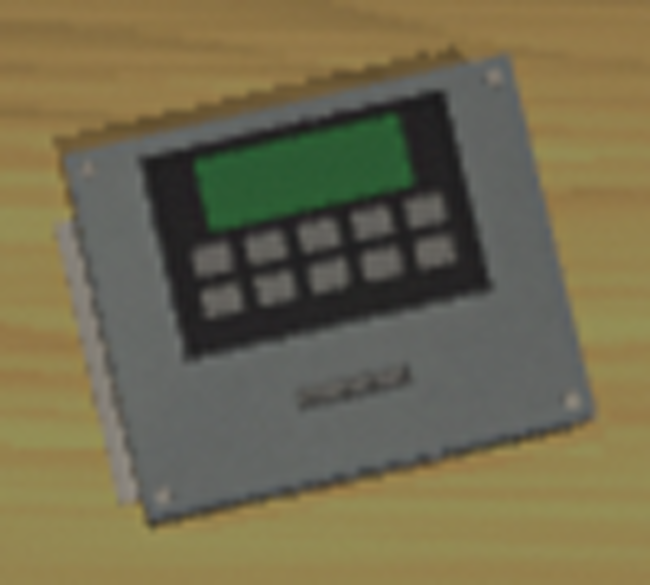

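View pics/sideHB.png

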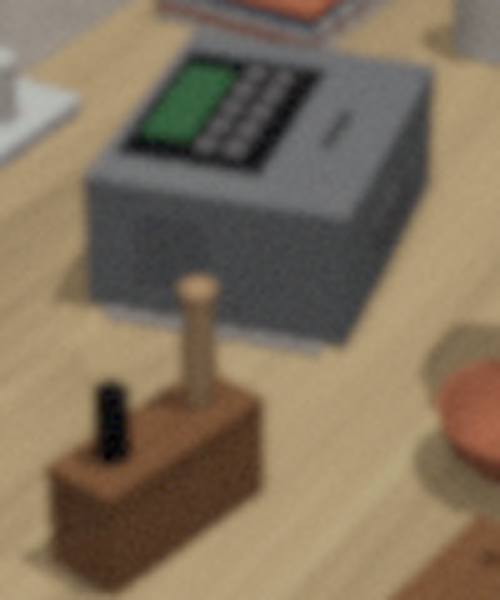

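```bash
cat > h.py <<'E'
import numpy as np, cv2
def ray(f,u,v):
    K=f["mtx"];T=f["T"]; p=np.linalg.inv(K)@[u,v,1]; d=T[:3,:3]@np.array([p[0],-p[1],-p[2]]); return T[:3,3],d
def plane(f,u,v,z):
    o,d=ray(f,u,v); return o+d*(z-o[2])/d[2]
def proj(f,P):
    T=f["T"]; q=T[:3,:3].T@(np.asarray(P,float)-T[:3,3]); q=np.array([q[0],-q[1],-q[2]]); p=f["mtx"]@q; return p[:2]/p[2]
def rigid(loc,w):
    loc=np.array(loc)[:,:2];w=np.array(w)[:,:2]; a=loc-loc.mean(0);b=w-w.mean(0)
    th=np.arctan2((a[:,0]*b[:,1]-a[:,1]*b[:,0]).sum(),(a*b).sum()); R=np.array([[np.cos(th),-np.sin(th)],[np.sin(th),np.cos(th)]])
    t=w.mean(0)-R@loc.mean(0); return th,t,R,(loc@R.T+t-w)
E
python3 - <<'E'
from bench import manip
from h import *
f=manip.grab_frame("top"); g=manip.grab_frame("side")
c=lambda u,v,s,x,y:((u+.5)/s-.5+x,(v+.5)/s-.5+y)
H=[c(*p,13,160,180) for p in [(110,103),(637,195),(605,390),(78,297)]]
W=[plane(f,*p,.07) for p in H]
# image up=+x, left=+y
th,t,R,e=rigid([(.025,.065),(.025,-.065),(-.025,-.065),(-.025,.065)],W); print("holder",np.degrees(th),t.round(4),(e*1e3).round(1).tolist())
h0=R@[0,.036]+t;h1=R@[0,-.036]+t; print("h0",h0,"h1",h1)
p=plane(f,*c(165,207,13,160,180),.12); print("pin top",p)
print("pin top proj side",[proj(g,[*x,.12]) for x in (h0,p[:2])], "shoulder",proj(g,[*h0,.07]))
B=[c(*p,6.5,232,120) for p in [(65,155),(508,57),(595,413),(150,522)]]
W=[plane(f,*p,.1) for p in B]
th,t,R,e=rigid([(.09,.11),(.09,-.11),(-.09,-.11),(-.09,.11)],W); print("box",np.degrees(th),t.round(4),(e*1e3).round(1).tolist())
s=R@[-.05,0]+t; print("slot",s, "seen", [plane(f,*c(*q,6.5,232,120),.1) for q in [(355,387),(298,400),(410,373)]])
print("slot side",proj(g,[*s,.1]))
for l in [(.09,.11),(.09,-.11),(-.09,-.11),(-.09,.11)]: print("boxc",proj(g,[*(R@l+t),.1]))
E
```

```text
holder -8.960634296554232 [0.5412 0.2035] [[0.8, -0.9], [1.1, -0.3], [-0.7, 0.7], [-1.2, 0.5]]
h0 [0.54685025 0.23901745] h1 [0.53563583 0.16789617]
pin top [0.54776161 0.23935867 0.12      ]
pin top proj side [array([210.51412905, 231.23964658]), array([210.17189767, 231.20075942])] shoulder [211.13973289 245.77311477]
box 14.000889743559869 [ 0.653  -0.0951] [[-0.5, 0.9], [1.8, -0.3], [-1.6, -1.3], [0.3, 0.7]]
slot [ 0.60446964 -0.107189  ] seen [array([ 0.60462714, -0.10767492,  0.1       ]), array([ 0.59799752, -0.08054577,  0.1       ]), array([ 0.61172763, -0.13386913,  0.1       ])]
slot side [255.84138184 180.07479969]
boxc [204.83390551 189.45069457]
boxc [227.245392   160.11772489]
boxc [275.55400646 167.21823013]
boxc [258.16509858 198.21357016]
```

```bash
cat >> h.py <<'E'
from scipy.spatial.transform import Rotation as Ro
def delta(s,goal,jaw=None):
    """goal TCP world -> tx,ty,tz units; jaw = desired jaw heading deg (mod 180) -> yaw units options"""
    R=Ro.from_quat(s["tcp_rot"]).as_matrix(); d=R.T@(np.asarray(goal)-s["tcp_pos"])/.05
    out=[d.round(3).tolist()]
    if jaw is not None:
        h=np.degrees(np.arctan2(R[1,2],R[0,2])); dh=(jaw-h+90)%180-90
        # tool x is down: positive turn about x = negative heading
        out+=["jaw now %.1f"%h,"yaw",round(-dh/10,3)]
    out+=["tilt deg %.2f"%np.degrees(np.arccos(-R[2,0]))]
    return out
E
python3 - <<'E'
from bench import manip
from h import *
s=manip.read_state(); print(Ro.from_quat(s["tcp_rot"]).as_matrix().round(3))
for j in (-9,81): print(delta(s,[.547,.239,.2],j))
E
```

```text
[[-0.     0.903  0.429]
 [ 0.001  0.429 -0.903]
 [-1.     0.    -0.001]]
[[-0.003, 11.932, -11.113], 'jaw now -64.6', 'yaw', np.float64(-5.557), 'tilt deg 0.05']
[[-0.003, 11.932, -11.113], 'jaw now -64.6', 'yaw', np.float64(3.443), 'tilt deg 0.05']
```

```bash
python3 -m pendant '[{"ty":0.9,"tz":-0.8,"yaw":-0.6},{"ty":1.8,"tz":-1.6,"yaw":-1.2},{"ty":2.7,"tz":-2.5,"yaw":-1.8},{"ty":3.6,"tz":-3.3,"yaw":-2.4},{"ty":4.5,"tz":-4.2,"yaw":-3.0},{"ty":5.4,"tz":-5.0,"yaw":-3.6},{"ty":6.3,"tz":-5.8,"yaw":-4.2},{"ty":7.2,"tz":-6.7,"yaw":-4.8},{"ty":8.1,"tz":-7.5,"yaw":-5.4},{"ty":8.5,"tz":-7.9,"yaw":-5.55}]' 0.2
python3 -c "
from bench import manip
from h import *
s=manip.read_state();print(s['joint_pos'].round(3));print(delta(s,[.547,.239,.2],-9))"
```

```text
[-1.237  0.378  0.08   1.274  0.     1.46 ]
[[-0.003, 11.932, -11.113], 'jaw now -64.6', 'yaw', np.float64(-5.557), 'tilt deg 0.05']$[0]: bad value
```

```bash
python3 -m pendant '[{"tx":0,"ty":0.9,"tz":-0.8,"yaw":-0.6},{"tx":0,"ty":1.8,"tz":-1.6,"yaw":-1.2},{"tx":0,"ty":2.7,"tz":-2.5,"yaw":-1.8},{"tx":0,"ty":3.6,"tz":-3.3,"yaw":-2.4},{"tx":0,"ty":4.5,"tz":-4.2,"yaw":-3.0},{"tx":0,"ty":5.4,"tz":-5.0,"yaw":-3.6},{"tx":0,"ty":6.3,"tz":-5.8,"yaw":-4.2},{"tx":0,"ty":7.2,"tz":-6.7,"yaw":-4.8},{"tx":0,"ty":8.1,"tz":-7.5,"yaw":-5.4},{"tx":0,"ty":8.5,"tz":-7.9,"yaw":-5.55}]' 0.2
python3 -c "
from bench import manip
from h import *
s=manip.read_state();print(s['joint_pos'].round(3));print(delta(s,[.547,.239,.2],-9))"
```

```text
time: 1.5
tcp_pos: [0.4617, 0.023, 0.1997]
tcp_rot: [0.055, 0.705, -0.054, 0.705]
force: [-0.1, -0.1, 0.2]
finger_gap: 0.0512
[-8.800e-02  1.490e-01 -2.230e-01  1.198e+00  1.000e-03  1.636e+00]
[[-0.001, 4.53, 1.026], 'jaw now -8.8', 'yaw', np.float64(0.02), 'tilt deg 0.07']
```

```bash
python3 -m pendant '[{"tx":0,"ty":0.9,"tz":0.2,"yaw":0},{"tx":0,"ty":1.8,"tz":0.5,"yaw":0},{"tx":0,"ty":2.7,"tz":0.8,"yaw":0},{"tx":0,"ty":3.4,"tz":1.0,"yaw":0},{"tx":0,"ty":3.4,"tz":1.0,"yaw":0},{"tx":0,"ty":3.4,"tz":1.0,"yaw":0}]'
python3 - <<'E'
from bench import manip
from h import *
f=manip.grab_frame("wrist"); cv2.imwrite("pics/w1.png",f["img"])
for P in [(.547,.239,.12),(.547,.239,.07),(.5356,.1679,.155)]: print(proj(f,P))
E
```

```text
time: 2.25
tcp_pos: [0.5366, 0.183, 0.1996]
tcp_rot: [0.054, 0.705, -0.054, 0.705]
force: [-0.0, -0.1, -0.6]
finger_gap: 0.0515
[257.31511957 124.37843924]
[257.28997354 121.62676694]
[256.80433661 212.36433385]
```

View pics/w1.png

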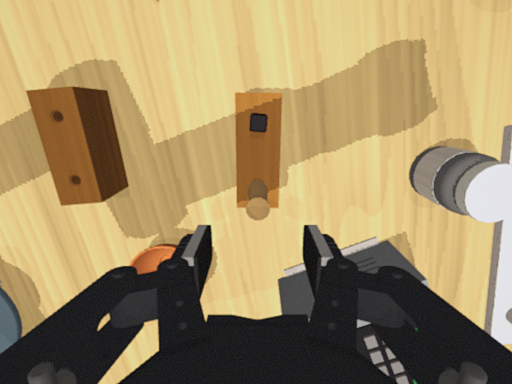

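```bash
python3 - <<'E'
import cv2
t=cv2.imread("pics/w1.png"); cv2.imwrite("pics/w1c.png",cv2.resize(t[85:135,225:295],None,fx=11,fy=11,interpolation=cv2.INTER_CUBIC))
E
```

```text
(no output)
```

View pics/w1c.png

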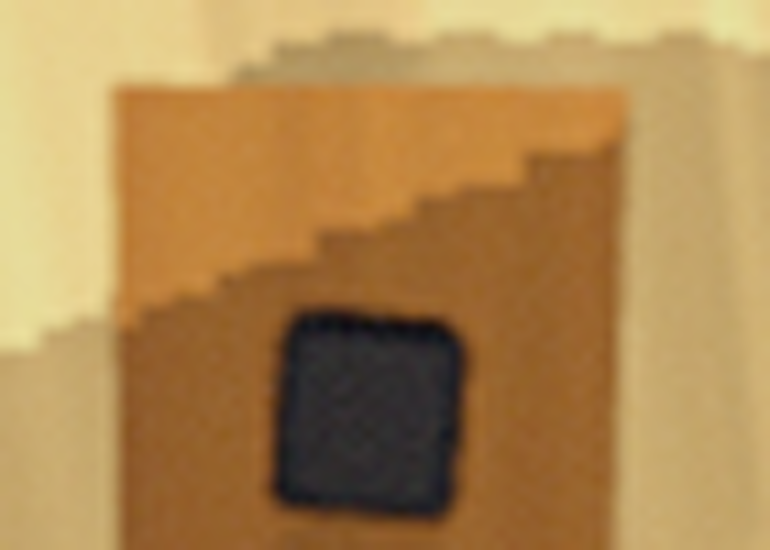

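```bash
python3 - <<'E'
from bench import manip
from h import *
f=manip.grab_frame("wrist"); p=plane(f,258.1,123.2,.12); print(p)
s=manip.read_state(); print(delta(s,[p[0],p[1],.082],-13.3))
# refine with holder corners top edge
for u,v in [(115,88),(628,90)]: print(plane(f,(u+.5)/11-.5+225,(v+.5)/11-.5+85,.07))
E
```

```text
[0.54787624 0.23955468 0.12      ]
[[2.359, 1.162, 0.048], 'jaw now -8.9', 'yaw', np.float64(0.444), 'tilt deg 0.05']
[0.52829563 0.27182887 0.07      ]
[0.57701182 0.2640981  0.07      ]
```

```bash
python3 -m pendant '[{"tx":0,"ty":0.6,"tz":0.02,"yaw":0.2},{"tx":0,"ty":1.16,"tz":0.05,"yaw":0.45},{"tx":0.5,"ty":1.16,"tz":0.05,"yaw":0.45},{"tx":1.2,"ty":1.16,"tz":0.05,"yaw":0.45},{"tx":1.9,"ty":1.16,"tz":0.05,"yaw":0.45},{"tx":2.36,"ty":1.16,"tz":0.05,"yaw":0.45},{"tx":2.36,"ty":1.16,"tz":0.05,"yaw":0.45},{"tx":2.36,"ty":1.16,"tz":0.05,"yaw":0.45}]' 0.0
python3 - <<'E'
from bench import manip
from h import *
f=manip.grab_frame("wrist"); cv2.imwrite("pics/w2.png",f["img"])
s=manip.read_state(); print(delta(s,[.5478,.2395,.082],-13.3))
E
```

```text
time: 3.35
tcp_pos: [0.5487, 0.239, 0.0833]
tcp_rot: [0.083, 0.702, -0.082, 0.703]
force: [0.6, -0.0, 0.2]
finger_gap: 0.0425
[[0.032, -0.002, -0.026], 'jaw now -13.4', 'yaw', np.float64(-0.01), 'tilt deg 0.15']
```

View pics/w2.png

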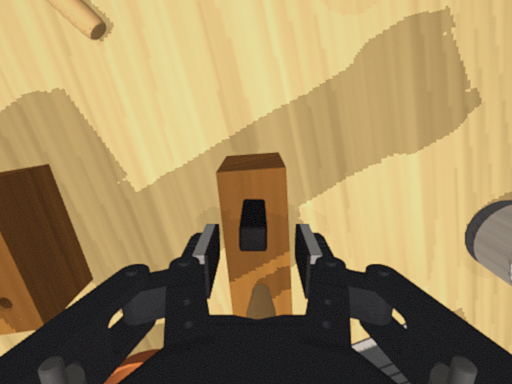

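```bash
python3 - <<'E'
from bench import manip
from h import *
f=manip.grab_frame("wrist"); s=manip.read_state(); x,y,z=s["tcp_pos"]
print(proj(f,[x,y,z+.019]),proj(f,[x,y,.12]),proj(f,[x,y,.07]))
t=f["img"]; cv2.imwrite("pics/w2c.png",cv2.resize(t[180:300,180:330],None,fx=5,fy=5,interpolation=cv2.INTER_CUBIC))
E
```

```text
[254.89058117 227.59527128] [254.72013705 240.63303007] [255.13600826 208.82184995]
```

View pics/w2c.png

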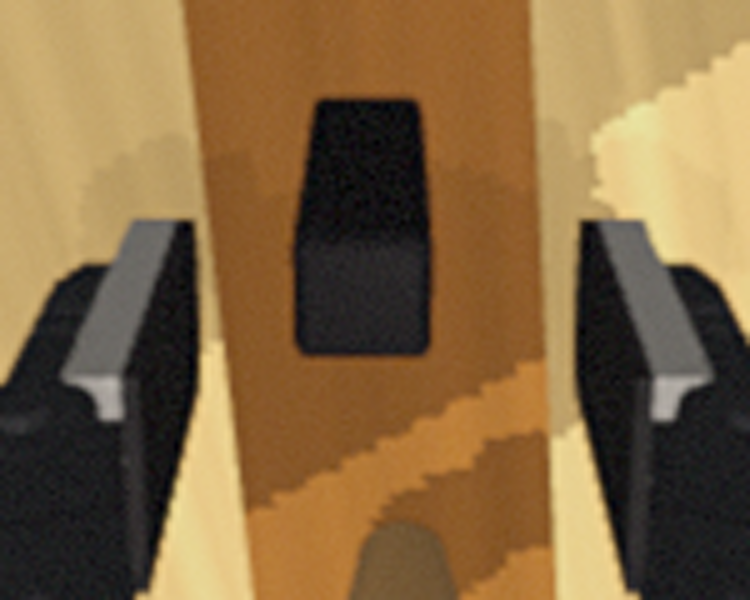

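```bash
python3 -m pendant '[{"tx":0.02,"ty":0,"tz":-0.04,"yaw":0},{"tx":0.02,"ty":0,"tz":-0.04,"yaw":0}]' 
python3 -m pendant '[{"tx":0,"ty":0,"tz":0,"yaw":0},{"tx":0,"ty":0,"tz":0,"yaw":0},{"tx":0,"ty":0,"tz":0,"yaw":0},{"tx":0,"ty":0,"tz":0,"yaw":0},{"tx":0,"ty":0,"tz":0,"yaw":0},{"tx":0,"ty":0,"tz":0,"yaw":0}]' -1
python3 - <<'E'
from bench import manip
from h import *
f=manip.grab_frame("wrist"); cv2.imwrite("pics/w3.png",f["img"])
s=manip.read_state(); print(s['tcp_pos'],s['force'],s['torque'],s['joint_pos'].round(3)); print(delta(s,[.5478,.2395,.082],-13.3))
E
```

```text
time: 3.7
tcp_pos: [0.5477, 0.2402, 0.0835]
tcp_rot: [0.083, 0.701, -0.081, 0.704]
force: [-0.1, -0.6, 0.0]
finger_gap: 0.0429
time: 4.45
tcp_pos: [0.5479, 0.2403, 0.0839]
tcp_rot: [0.083, 0.701, -0.081, 0.704]
force: [-0.7, 0.2, 5.3]
finger_gap: 0.0131
[0.54790641 0.24034257 0.08392017] [-1.69175397 -0.41688797  5.49987278] [0.06335201 0.29821371 0.0602796 ] [ 3.070e-01  4.740e-01 -7.500e-02  1.016e+00  1.000e-03  2.111e+00]
[[0.038, -0.017, 0.002], 'jaw now -13.4', 'yaw', np.float64(-0.008), 'tilt deg 0.29']
```

View pics/w3.png

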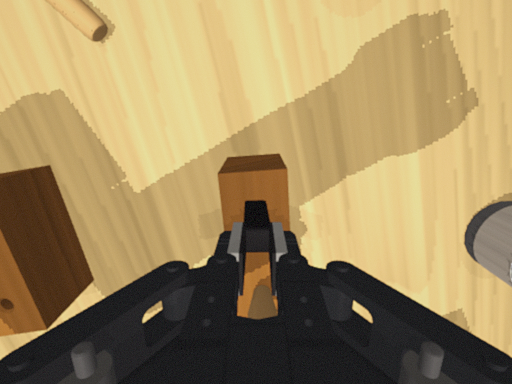

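```bash
python3 - <<'E'
from bench import manip
from h import *
t=cv2.imread("pics/w3.png"); cv2.imwrite("pics/w3c.png",cv2.resize(t[180:300,180:330],None,fx=5,fy=5,interpolation=cv2.INTER_CUBIC))
print(manip.read_state()["finger_gap"])
E
```

```text
0.013058132739427188
```

View pics/w3c.png

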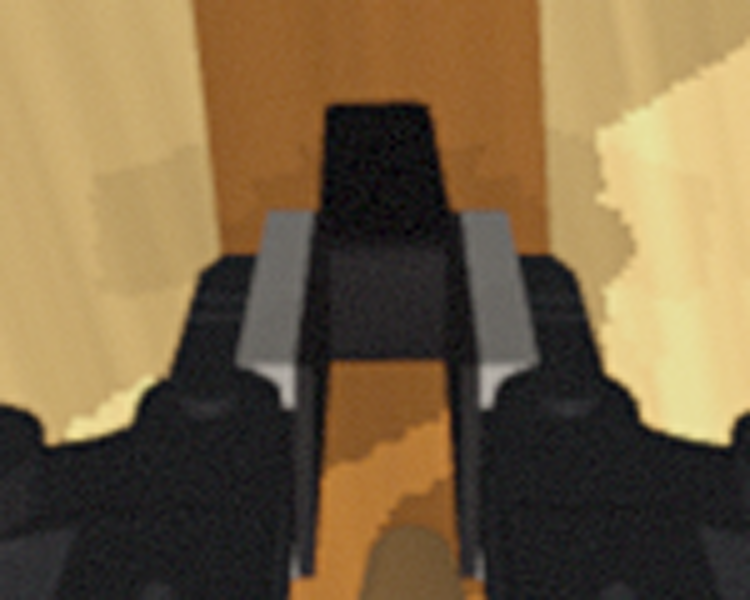

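```bash
python3 -m pendant '[{"tx":-0.3,"ty":0,"tz":0,"yaw":0},{"tx":-0.9,"ty":0,"tz":0,"yaw":0},{"tx":-1.6,"ty":0,"tz":0,"yaw":0},{"tx":-2.4,"ty":0,"tz":0,"yaw":0},{"tx":-3.2,"ty":0,"tz":0,"yaw":0},{"tx":-3.4,"ty":0,"tz":0,"yaw":0},{"tx":-3.4,"ty":0,"tz":0,"yaw":0}]' 
python3 - <<'E'
from bench import manip
from h import *
s=manip.read_state(); print(s['tcp_pos'],s['force'],s['joint_pos'].round(3)); 
for j in (-13.4,14,-76): print(delta(s,[.6045,-.1073,.254],j))
f=manip.grab_frame("wrist"); cv2.imwrite("pics/w4.png",f["img"]); g=manip.grab_frame("side"); cv2.imwrite("pics/s4.png",g["img"])
x=s['tcp_pos']; print(proj(f,x-[0,0,.074]),proj(g,x-[0,0,.074]),proj(g,x-[0,0,.014]))
E
```

```text
time: 5.38
tcp_pos: [0.5475, 0.24, 0.254]
tcp_rot: [0.084, 0.701, -0.081, 0.704]
force: [-0.2, -0.0, -0.4]
finger_gap: 0.0132
[0.54754309 0.23996852 0.25400982] [-0.16047151 -0.04243475 -0.44449082] [3.060e-01 4.170e-01 2.800e-01 1.428e+00 1.000e-03 2.111e+00]
[[-0.013, -6.493, 2.715], 'jaw now -13.4', 'yaw', np.float64(0.002), 'tilt deg 0.34']
[[-0.013, -6.493, 2.715], 'jaw now -13.4', 'yaw', np.float64(-2.738), 'tilt deg 0.34']
[[-0.013, -6.493, 2.715], 'jaw now -13.4', 'yaw', np.float64(6.262), 'tilt deg 0.34']
[255.15331917 186.51744805] [209.31648539 213.12545284] [208.48437161 194.03150235]
```

View pics/w4.png

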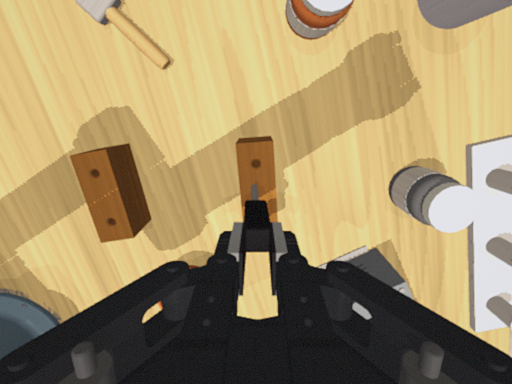

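View pics/s4.png

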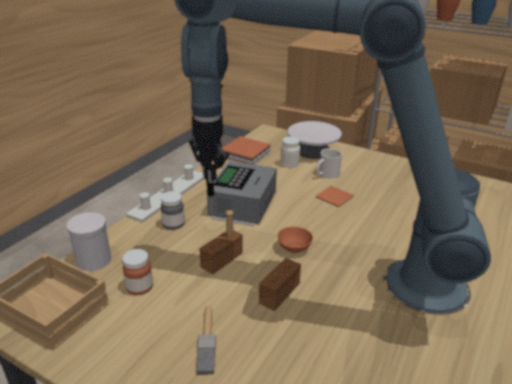

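```bash
python3 -m pendant '[{"tx":0,"ty":-0.9,"tz":0.4,"yaw":0},{"tx":0,"ty":-1.8,"tz":0.8,"yaw":-0.4},{"tx":0,"ty":-2.7,"tz":1.2,"yaw":-0.8},{"tx":0,"ty":-3.6,"tz":1.6,"yaw":-1.2},{"tx":0,"ty":-4.5,"tz":2.0,"yaw":-1.6},{"tx":0,"ty":-5.4,"tz":2.3,"yaw":-2.0},{"tx":0,"ty":-6.3,"tz":2.4,"yaw":-2.4},{"tx":0,"ty":-7.1,"tz":2.5,"yaw":-2.74},{"tx":0,"ty":-7.5,"tz":2.5,"yaw":-2.74},{"tx":0,"ty":-7.5,"tz":2.5,"yaw":-2.74}]' 
python3 - <<'E'
from bench import manip
from h import *
s=manip.read_state(); print(s['tcp_pos'],s['force'],s['joint_pos'].round(3)); 
print(delta(s,[.6045,-.1073,.254],14))
f=manip.grab_frame("wrist"); cv2.imwrite("pics/w5.png",f["img"])
print(proj(f,[.6045,-.1073,.1]))
E
```

```text
time: 6.72
tcp_pos: [0.5804, -0.1546, 0.2503]
tcp_rot: [-0.084, 0.702, 0.086, 0.702]
force: [0.4, 1.3, -1.3]
finger_gap: 0.0132
[ 0.58036843 -0.15455748  0.25029855] [ 0.36486301  1.30471099 -1.32196796] [-0.367  0.431  0.291  1.433  0.003  0.961]
[[-0.072, 0.802, 0.695], 'jaw now 13.9', 'yaw', np.float64(-0.013), 'tilt deg 0.17']
[285.25215314 135.29763749]
```

View pics/w5.png

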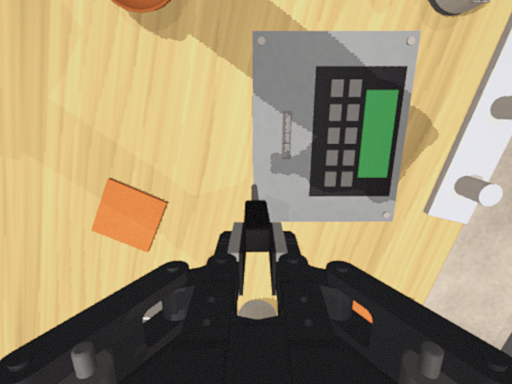

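```bash
python3 - <<'E'
import cv2
t=cv2.imread("pics/w5.png"); cv2.imwrite("pics/w5c.png",cv2.resize(t[105:200,240:330],None,fx=6,fy=6,interpolation=cv2.INTER_CUBIC))
E
```

```text
(no output)
```

View pics/w5c.png

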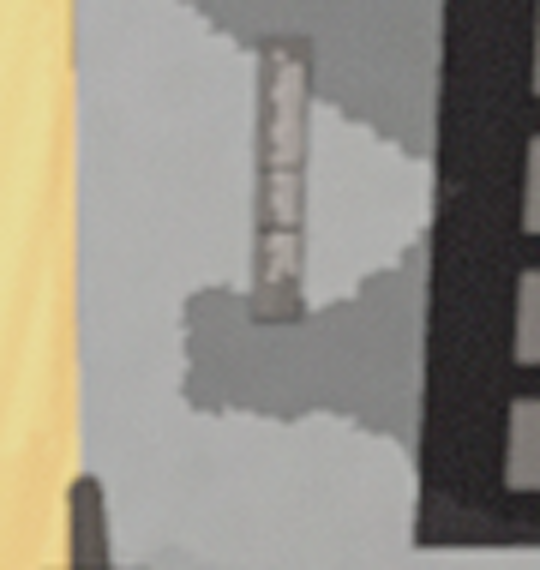

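```bash
python3 - <<'E'
from bench import manip
from h import *
f=manip.grab_frame("wrist");s=manip.read_state()
c=lambda u,v:((u+.5)/6-.5+240,(v+.5)/6-.5+105)
a=plane(f,*c(284,37),.1);b=plane(f,*c(277,325),.1);m=(a+b)/2
print(a,b,np.linalg.norm(a-b),np.degrees(np.arctan2(a[1]-b[1],a[0]-b[0]))-90,m)
for u,v in [(75,20),(80,440)]: print(plane(f,*c(u,v),.1))
th=np.radians(14)
for z in (.1,.08):
  for v in (168,230):
    q=plane(f,*c(280,v),z)-m; print(z,v,q[0]*np.cos(th)+q[1]*np.sin(th),-q[0]*np.sin(th)+q[1]*np.cos(th))
# pin tip pixel
print(c(88,480), "pred tip", proj(f,s['tcp_pos']-[0,0,.074]))
cs=[(255+0,31),(419,31),(393,221)]
E
```

```text
[ 0.59927574 -0.07886192  0.1       ] [ 0.61308188 -0.13298545  0.1       ] 0.055856658085110485 14.310157331742744 [ 0.60617881 -0.10592369  0.1       ]
[ 0.55962092 -0.08551806  0.1       ]
[ 0.58025315 -0.16577786  0.1       ]
0.1 168 -0.00017733367779605616 0.0031933504066965334
0.1 230 0.00018512685014121727 -0.00889783669072399
0.08 168 0.0019637512285311937 0.0014922652537318463
0.08 230 0.002348526365433886 -0.011343306655853685
(254.25, 184.58333333333331) pred tip [255.83476885 185.34738845]
```

```bash
python3 -m pendant '[{"tx":0,"ty":0.4,"tz":0.4,"yaw":0},{"tx":0.2,"ty":0.71,"tz":0.73,"yaw":0},{"tx":0.6,"ty":0.71,"tz":0.73,"yaw":0},{"tx":1.0,"ty":0.71,"tz":0.73,"yaw":0},{"tx":1.2,"ty":0.71,"tz":0.73,"yaw":0},{"tx":1.25,"ty":0.71,"tz":0.73,"yaw":0},{"tx":1.25,"ty":0.71,"tz":0.73,"yaw":0}]' 
python3 - <<'E'
from bench import manip
from h import *
s=manip.read_state(); print(s['tcp_pos'],s['force'],s['torque']); 
print(delta(s,[.6045,-.1073,.186],14))
f=manip.grab_frame("wrist"); cv2.imwrite("pics/w6c.png",cv2.resize(f["img"][110:230,200:320],None,fx=5,fy=5,interpolation=cv2.INTER_CUBIC))
print(proj(f,[.6045,-.1073,.1]),proj(f,s['tcp_pos']-[0,0,.074]))
g=manip.grab_frame("side");  cv2.imwrite("pics/s6c.png",cv2.resize(g["img"][130:210,200:300],None,fx=6,fy=6,interpolation=cv2.INTER_CUBIC))
g=manip.grab_frame("top");  cv2.imwrite("pics/t6c.png",cv2.resize(g["img"][120:210,232:332],None,fx=6,fy=6,interpolation=cv2.INTER_CUBIC))
E
```

```text
time: 7.7
tcp_pos: [0.6081, -0.1092, 0.189]
tcp_rot: [-0.086, 0.701, 0.087, 0.702]
force: [0.3, 0.4, -1.1]
finger_gap: 0.0132
[ 0.6081041  -0.10924249  0.18897576] [ 0.32670199  0.37456649 -1.12198967] [-0.01170382  0.03696535  0.01025909]
[[0.06, 0.055, -0.061], 'jaw now 14.1', 'yaw', np.float64(0.005), 'tilt deg 0.17']
[252.34752385 178.93032794] [255.31680819 185.69774601]
```

View pics/w6c.png

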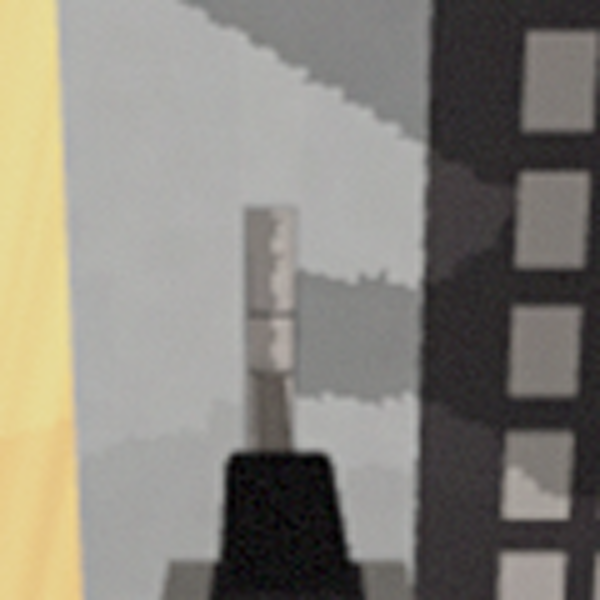

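View pics/s6c.png

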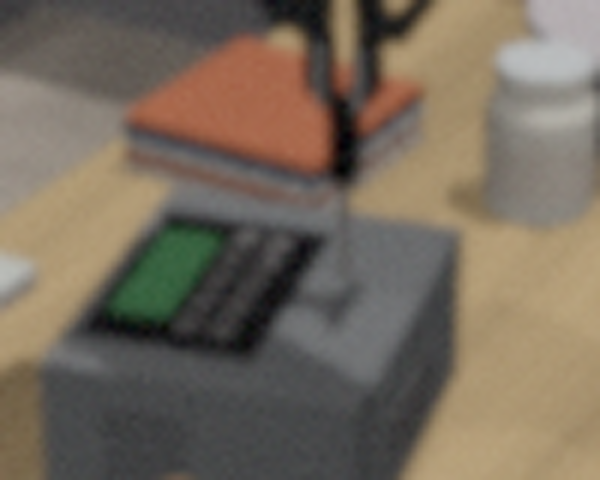

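```bash
python3 -m pendant '[{"tx":0.1,"ty":-0.05,"tz":0,"yaw":0},{"tx":0.2,"ty":-0.05,"tz":0,"yaw":0},{"tx":0.25,"ty":-0.05,"tz":0,"yaw":0},{"tx":0.25,"ty":-0.05,"tz":0,"yaw":0}]' 
python3 - <<'E'
from bench import manip
from h import *
s=manip.read_state(); print(s['tcp_pos'],s['force'],s['torque']); 
print(delta(s,[.6045,-.1073,.186],14))
f=manip.grab_frame("wrist"); cv2.imwrite("pics/w7c.png",cv2.resize(f["img"][120:220,210:310],None,fx=6,fy=6,interpolation=cv2.INTER_CUBIC))
E
```

```text
time: 8.35
tcp_pos: [0.6087, -0.112, 0.1765]
tcp_rot: [-0.085, 0.701, 0.087, 0.702]
force: [-0.0, 0.2, -1.1]
finger_gap: 0.0126
[ 0.6086943  -0.11197894  0.17654353] [-0.03392345  0.17141234 -1.13081848] [-0.0373249  -0.03059752 -0.03335418]
[[-0.189, 0.112, -0.058], 'jaw now 14.0', 'yaw', np.float64(0.002), 'tilt deg 0.17']
```

View pics/w7c.png

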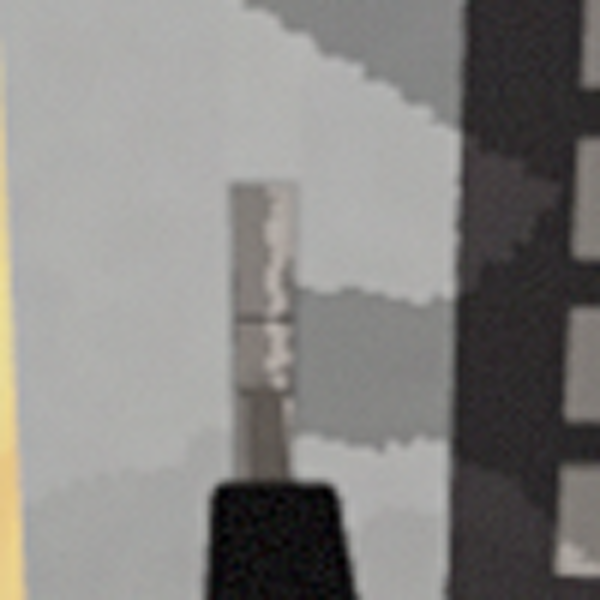

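```bash
python3 -m pendant '[{"tx":0.03,"ty":0,"tz":0,"yaw":0},{"tx":0.06,"ty":0,"tz":0,"yaw":0},{"tx":0.06,"ty":0,"tz":0,"yaw":0}]'; python3 -m pendant '[{"tx":0.04,"ty":0,"tz":0,"yaw":0},{"tx":0.04,"ty":0,"tz":0,"yaw":0}]';  python3 -m pendant '[{"tx":0.04,"ty":0,"tz":0,"yaw":0},{"tx":0.04,"ty":0,"tz":0,"yaw":0}]'
```

```text
time: 8.78
tcp_pos: [0.6088, -0.1119, 0.1736]
tcp_rot: [-0.086, 0.701, 0.087, 0.702]
force: [0.7, -0.4, -1.0]
finger_gap: 0.0134
time: 9.02
tcp_pos: [0.6086, -0.1119, 0.1714]
tcp_rot: [-0.085, 0.701, 0.087, 0.702]
force: [-0.1, -0.4, -1.3]
finger_gap: 0.0135
time: 9.28
tcp_pos: [0.6085, -0.1118, 0.1691]
tcp_rot: [-0.085, 0.701, 0.087, 0.702]
force: [-0.1, 0.1, -0.0]
finger_gap: 0.0132
```

```bash
python3 -m pendant '[{"tx":0.06,"ty":0,"tz":0,"yaw":0},{"tx":0.12,"ty":0,"tz":0,"yaw":0},{"tx":0.18,"ty":0,"tz":0,"yaw":0},{"tx":0.2,"ty":0,"tz":0,"yaw":0},{"tx":0.2,"ty":0,"tz":0,"yaw":0}]'; python3 -m pendant '[{"tx":0.02,"ty":0,"tz":0,"yaw":0},{"tx":0.03,"ty":0,"tz":0,"yaw":0}]'; python3 - <<'E'
from bench import manip
from h import *
f=manip.grab_frame("wrist"); cv2.imwrite("pics/w8c.png",cv2.resize(f["img"][120:220,210:310],None,fx=6,fy=6,interpolation=cv2.INTER_CUBIC))
E
```

```text
time: 9.9
tcp_pos: [0.6084, -0.1118, 0.159]
tcp_rot: [-0.085, 0.702, 0.087, 0.702]
force: [-0.4, 0.2, -0.7]
finger_gap: 0.0131
time: 10.15
tcp_pos: [0.6084, -0.1118, 0.1575]
tcp_rot: [-0.085, 0.701, 0.087, 0.702]
force: [-0.3, 0.3, -0.1]
finger_gap: 0.0134
```

View pics/w8c.png

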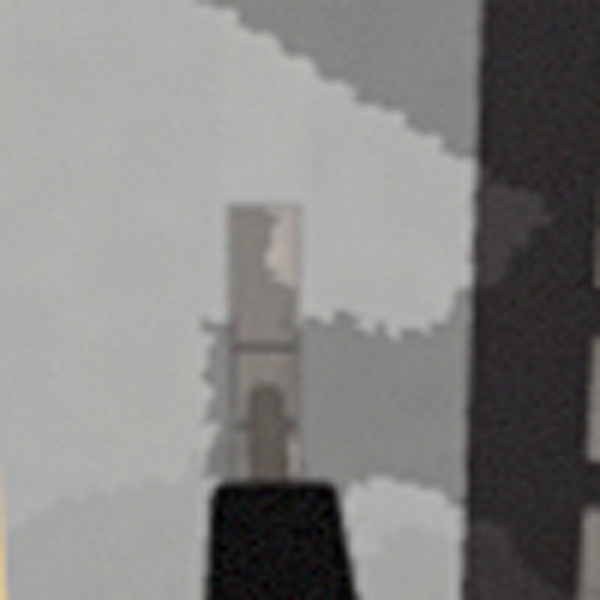

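The pin is inside the slot with no contact force. The tip (crop row 385) lies between two seam lines (rows 348 and 425) about 12 mm apart, which are probably the tab's ends. I'll feel downward gently.

```bash
for i in 1; do python3 -m pendant '[{"tx":0.02,"ty":0,"tz":0,"yaw":0},{"tx":0.03,"ty":0,"tz":0,"yaw":0}]'; python3 -m pendant '[{"tx":0.02,"ty":0,"tz":0,"yaw":0},{"tx":0.03,"ty":0,"tz":0,"yaw":0}]'; python3 -m pendant '[{"tx":0.02,"ty":0,"tz":0,"yaw":0},{"tx":0.02,"ty":0,"tz":0,"yaw":0}]'; done
```

```text
time: 10.45
tcp_pos: [0.6084, -0.1118, 0.1559]
tcp_rot: [-0.085, 0.702, 0.087, 0.702]
force: [0.1, -0.2, -1.6]
finger_gap: 0.0134
time: 10.7
tcp_pos: [0.6083, -0.1117, 0.1543]
tcp_rot: [-0.085, 0.702, 0.087, 0.702]
force: [-0.5, 0.2, -1.9]
finger_gap: 0.0134
time: 10.95
tcp_pos: [0.6086, -0.1118, 0.1537]
tcp_rot: [-0.085, 0.701, 0.087, 0.702]
force: [-0.7, 0.8, 1.9]
finger_gap: 0.013
```

Contact is starting at TCP z of about 0.154. I'll continue in steps of about 1 mm.

```bash
python3 -m pendant '[{"tx":0.02,"ty":0,"tz":0,"yaw":0},{"tx":0.02,"ty":0,"tz":0,"yaw":0}]'; python3 -m pendant '[{"tx":0.02,"ty":0,"tz":0,"yaw":0},{"tx":0.02,"ty":0,"tz":0,"yaw":0}]'
```

```text
time: 11.2
tcp_pos: [0.6091, -0.112, 0.1535]
tcp_rot: [-0.086, 0.701, 0.087, 0.703]
force: [-0.0, 0.4, 4.9]
finger_gap: 0.0133
time: 11.45
tcp_pos: [0.6092, -0.112, 0.1526]
tcp_rot: [-0.086, 0.701, 0.087, 0.703]
force: [-0.4, 0.2, 4.5]
finger_gap: 0.0133
```

```bash
python3 -m pendant '[{"tx":0.02,"ty":0,"tz":0,"yaw":0},{"tx":0.03,"ty":0,"tz":0,"yaw":0}]'; python3 -m pendant '[{"tx":0.02,"ty":0,"tz":0,"yaw":0},{"tx":0.03,"ty":0,"tz":0,"yaw":0}]'
```

```text
time: 11.7
tcp_pos: [0.6093, -0.112, 0.1512]
tcp_rot: [-0.086, 0.701, 0.087, 0.703]
force: [0.3, -0.1, 5.8]
finger_gap: 0.0132
time: 11.95
tcp_pos: [0.6094, -0.1121, 0.1499]
tcp_rot: [-0.086, 0.701, 0.087, 0.703]
force: [-0.3, 0.1, 6.3]
finger_gap: 0.0131
```

The tab is giving on its spring. Steady moderate force.

```bash
python3 -m pendant '[{"tx":0.02,"ty":0,"tz":0,"yaw":0},{"tx":0.03,"ty":0,"tz":0,"yaw":0}]'; python3 -m pendant '[{"tx":0.02,"ty":0,"tz":0,"yaw":0},{"tx":0.03,"ty":0,"tz":0,"yaw":0}]';  python3 -c "
from bench import manip
from h import *
f=manip.grab_frame('top'); cv2.imwrite('pics/t9.png',cv2.resize(f['img'][120:220,232:332],None,fx=5,fy=5,interpolation=cv2.INTER_CUBIC))"
```

```text
time: 12.2
tcp_pos: [0.6097, -0.1122, 0.1487]
tcp_rot: [-0.086, 0.7, 0.087, 0.703]
force: [-1.7, -0.4, 7.1]
finger_gap: 0.0131
time: 12.45
tcp_pos: [0.6098, -0.1123, 0.1476]
tcp_rot: [-0.086, 0.7, 0.087, 0.703]
force: [-0.5, -0.4, 6.7]
finger_gap: 0.0132
```

View pics/t9.png

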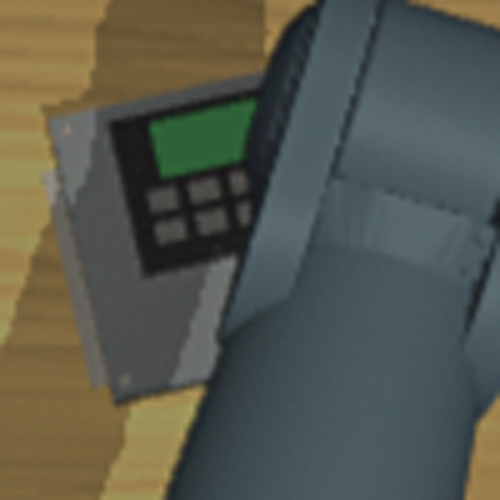

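```bash
python3 -m pendant '[{"tx":0.02,"ty":0,"tz":0,"yaw":0},{"tx":0.03,"ty":0,"tz":0,"yaw":0},{"tx":0.03,"ty":0,"tz":0,"yaw":0}]';  python3 -c "
from bench import manip
from h import *
f=manip.grab_frame('wrist'); cv2.imwrite('pics/w9.png',f['img']);f=manip.grab_frame('side'); cv2.imwrite('pics/s9.png',cv2.resize(f['img'][130:230,190:310],None,fx=5,fy=5,interpolation=cv2.INTER_CUBIC))"
```

```text
time: 12.88
tcp_pos: [0.6099, -0.1123, 0.1464]
tcp_rot: [-0.086, 0.7, 0.087, 0.704]
force: [-0.6, -0.1, 7.2]
finger_gap: 0.0132
```

View pics/s9.png

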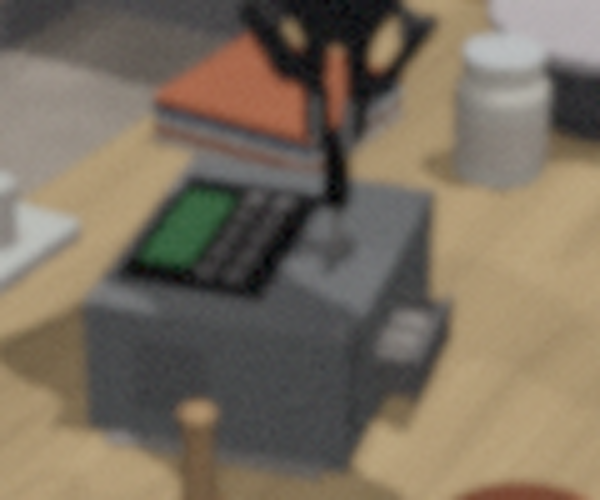

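View pics/w9.png

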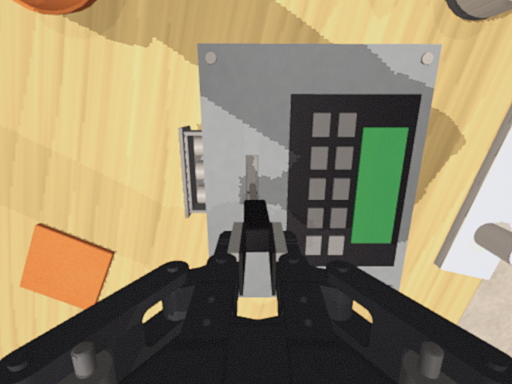

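```bash
python3 -m pendant '[{"tx":0,"ty":0,"tz":0,"yaw":0},{"tx":-0.2,"ty":0,"tz":0,"yaw":0},{"tx":-0.5,"ty":0,"tz":0,"yaw":0},{"tx":-0.9,"ty":0,"tz":0,"yaw":0},{"tx":-1.4,"ty":0,"tz":0,"yaw":0},{"tx":-2.0,"ty":0,"tz":0,"yaw":0},{"tx":-2.2,"ty":0,"tz":0,"yaw":0},{"tx":-2.2,"ty":0,"tz":0,"yaw":0}]';  python3 -c "
from bench import manip
from h import *
f=manip.grab_frame('wrist'); cv2.imwrite('pics/w10.png',f['img']); s=manip.read_state()
print(s['force'],delta(s,[.5469,.239,.254],-13.4))"
```

```text
time: 13.98
tcp_pos: [0.6098, -0.1126, 0.2567]
tcp_rot: [-0.086, 0.7, 0.086, 0.704]
force: [-1.3, 0.0, -0.6]
finger_gap: 0.0129
[-0.2507385  -0.27736978 -1.20524964] [[0.039, 7.121, 0.493], 'jaw now 14.0', 'yaw', np.float64(2.743), 'tilt deg 0.25']
```

View pics/w10.png

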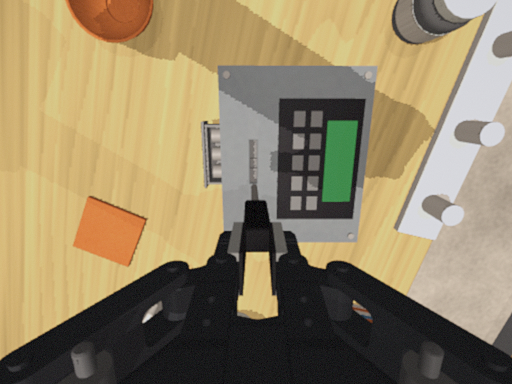

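```bash
python3 -m pendant '[{"tx":0,"ty":0.9,"tz":0.1,"yaw":0.3},{"tx":0,"ty":1.8,"tz":0.2,"yaw":0.6},{"tx":0,"ty":2.7,"tz":0.3,"yaw":0.9},{"tx":0,"ty":3.6,"tz":0.4,"yaw":1.2},{"tx":0,"ty":4.5,"tz":0.5,"yaw":1.6},{"tx":0,"ty":5.4,"tz":0.5,"yaw":2.0},{"tx":0,"ty":6.3,"tz":0.5,"yaw":2.4},{"tx":0,"ty":7.0,"tz":0.5,"yaw":2.74},{"tx":0,"ty":7.14,"tz":0.5,"yaw":2.74},{"tx":0,"ty":7.14,"tz":0.5,"yaw":2.74}]';  python3 -c "
from bench import manip
from h import *
s=manip.read_state()
print(s['force'],delta(s,[.5477,.2401,.172],-13.4))"
```

```text
time: 15.28
tcp_pos: [0.5465, 0.2398, 0.2548]
tcp_rot: [0.082, 0.702, -0.082, 0.703]
force: [-0.3, -0.3, -0.6]
finger_gap: 0.0136
[-0.3374005  -0.32359603 -0.61035894] [[1.656, 0.011, 0.019], 'jaw now -13.3', 'yaw', np.float64(0.009), 'tilt deg 0.14']
```

```bash
python3 -m pendant '[{"tx":0.4,"ty":0.01,"tz":0.02,"yaw":0},{"tx":0.9,"ty":0.01,"tz":0.02,"yaw":0},{"tx":1.4,"ty":0.01,"tz":0.02,"yaw":0},{"tx":1.75,"ty":0.01,"tz":0.02,"yaw":0},{"tx":1.8,"ty":0.01,"tz":0.02,"yaw":0},{"tx":1.8,"ty":0.01,"tz":0.02,"yaw":0}]';  python3 -c "
from bench import manip
from h import *
s=manip.read_state()
print(s['force'],delta(s,[.5477,.2401,.0839],-13.4))
f=manip.grab_frame('wrist'); cv2.imwrite('pics/w11c.png',cv2.resize(f['img'][130:230,200:310],None,fx=6,fy=6,interpolation=cv2.INTER_CUBIC))
a=s['tcp_pos']; print(6*(proj(f,[.5469,.239,.07])-[200,130]),6*(proj(f,a-[0,0,.074])-[200,130]))"
```

```text
time: 16.02
tcp_pos: [0.5481, 0.2392, 0.1651]
tcp_rot: [0.082, 0.701, -0.082, 0.703]
force: [0.3, -0.3, -0.8]
finger_gap: 0.013
[ 0.34843076 -0.25307367 -0.82916619] [[1.623, 0.014, -0.016], 'jaw now -13.4', 'yaw', np.float64(0.003), 'tilt deg 0.15']
[325.43377151 306.03560813] [331.50428148 337.55264236]
```

View pics/w11c.png

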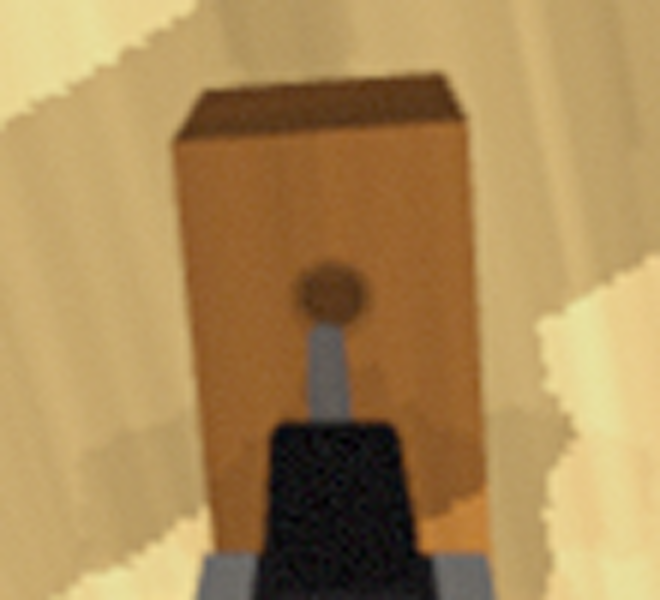

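```bash
python3 -m pendant '[{"tx":0,"ty":0.02,"tz":0,"yaw":0},{"tx":0.2,"ty":0.02,"tz":0,"yaw":0},{"tx":0.35,"ty":0.02,"tz":0,"yaw":0},{"tx":0.45,"ty":0.02,"tz":0,"yaw":0},{"tx":0.55,"ty":0.02,"tz":0,"yaw":0},{"tx":0.6,"ty":0.02,"tz":0,"yaw":0},{"tx":0.6,"ty":0.02,"tz":0,"yaw":0}]';  python3 -c "
from bench import manip
from h import *
s=manip.read_state()
print(s['force'],s['torque'],delta(s,[.5477,.2401,.0839],-13.4))"
```

```text
time: 16.95
tcp_pos: [0.5486, 0.2405, 0.1354]
tcp_rot: [0.083, 0.701, -0.082, 0.703]
force: [0.1, -0.2, -1.0]
finger_gap: 0.0128
[ 0.0559373  -0.21967266 -0.97951272] [ 0.02374255 -0.00431712  0.00638817] [[1.03, -0.013, -0.019], 'jaw now -13.4', 'yaw', np.float64(0.005), 'tilt deg 0.19']
```

The tip is about 8 mm into the hole with no force. Going on down, slowing at the end.

```bash
python3 -m pendant '[{"tx":0.2,"ty":-0.01,"tz":-0.01,"yaw":0},{"tx":0.4,"ty":-0.01,"tz":-0.01,"yaw":0},{"tx":0.6,"ty":-0.01,"tz":-0.01,"yaw":0},{"tx":0.8,"ty":-0.01,"tz":-0.01,"yaw":0},{"tx":0.9,"ty":-0.01,"tz":-0.01,"yaw":0},{"tx":0.96,"ty":-0.01,"tz":-0.01,"yaw":0},{"tx":0.96,"ty":-0.01,"tz":-0.01,"yaw":0}]'; python3 -m pendant '[{"tx":0.02,"ty":0,"tz":0,"yaw":0},{"tx":0.02,"ty":0,"tz":0,"yaw":0}]'; python3 -m pendant '[{"tx":0.02,"ty":0,"tz":0,"yaw":0},{"tx":0.02,"ty":0,"tz":0,"yaw":0}]'
```

```text
time: 17.82
tcp_pos: [0.5482, 0.2402, 0.0874]
tcp_rot: [0.083, 0.701, -0.082, 0.703]
force: [0.7, 0.1, -1.1]
finger_gap: 0.0132
time: 18.08
tcp_pos: [0.5484, 0.2402, 0.0866]
tcp_rot: [0.083, 0.701, -0.082, 0.704]
force: [-0.0, 0.2, -0.8]
finger_gap: 0.0128
time: 18.32
tcp_pos: [0.5484, 0.2402, 0.0856]
tcp_rot: [0.083, 0.701, -0.082, 0.704]
force: [-0.1, 0.4, -1.3]
finger_gap: 0.013
```

```bash
python3 -m pendant '[{"tx":0.02,"ty":0,"tz":0,"yaw":0},{"tx":0.02,"ty":0,"tz":0,"yaw":0}]'; python3 -m pendant '[{"tx":0.02,"ty":0,"tz":0,"yaw":0},{"tx":0.02,"ty":0,"tz":0,"yaw":0}]'
```

```text
time: 18.58
tcp_pos: [0.5484, 0.2402, 0.0845]
tcp_rot: [0.083, 0.701, -0.082, 0.704]
force: [-0.0, -0.3, -1.3]
finger_gap: 0.0132
time: 18.82
tcp_pos: [0.5486, 0.2403, 0.084]
tcp_rot: [0.083, 0.701, -0.082, 0.704]
force: [-0.9, -0.7, 2.0]
finger_gap: 0.013
```

Contact at the original height (0.084), so the shoulder is down on the block. I'll open partway.

```bash
python3 -m pendant '[{"tx":0,"ty":0,"tz":0,"yaw":0},{"tx":0,"ty":0,"tz":0,"yaw":0},{"tx":0,"ty":0,"tz":0,"yaw":0},{"tx":0,"ty":0,"tz":0,"yaw":0},{"tx":0,"ty":0,"tz":0,"yaw":0}]' 0.0;  python3 -c "
from bench import manip
from h import *
f=manip.grab_frame('wrist'); cv2.imwrite('pics/w12.png',f['img'])"
```

```text
time: 19.45
tcp_pos: [0.5486, 0.2403, 0.0839]
tcp_rot: [0.083, 0.701, -0.082, 0.704]
force: [-0.1, 0.1, 0.2]
finger_gap: 0.0424
```

View pics/w12.png

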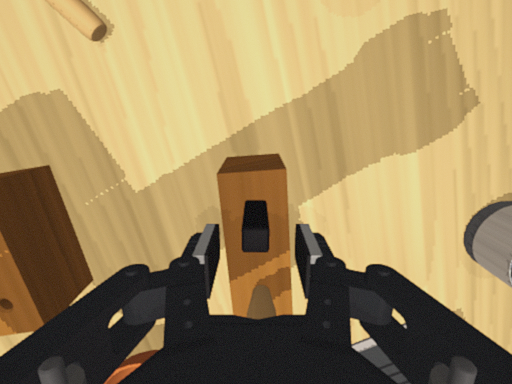

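The pin stands free between the open jaws (handle at about (256,225)), as before. I'll retreat straight up.

```bash
python3 -m pendant '[{"tx":-0.3,"ty":0,"tz":0,"yaw":0},{"tx":-1.0,"ty":0,"tz":0,"yaw":0},{"tx":-1.9,"ty":0,"tz":0,"yaw":0},{"tx":-2.8,"ty":0,"tz":0,"yaw":0},{"tx":-3.0,"ty":0,"tz":0,"yaw":0},{"tx":-3.0,"ty":0,"tz":0,"yaw":0},{"tx":-3.0,"ty":0,"tz":0,"yaw":0}]';  python3 -c "
from bench import manip
from h import *
f=manip.grab_frame('wrist'); cv2.imwrite('pics/w13.png',cv2.resize(f['img'][100:250,180:330],None,fx=4,fy=4));print(4*(proj(f,[.5478,.2395,.12])-[180,100]))
g=manip.grab_frame('side'); cv2.imwrite('pics/s13.png',cv2.resize(g['img'][130:290,170:310],None,fx=3.5,fy=3.5))"
```

```text
time: 20.38
tcp_pos: [0.5471, 0.2399, 0.2325]
tcp_rot: [0.082, 0.702, -0.082, 0.703]
force: [-0.4, 0.2, -0.2]
finger_gap: 0.0429
[304.71856383 306.43292624]
```

View pics/w13.png

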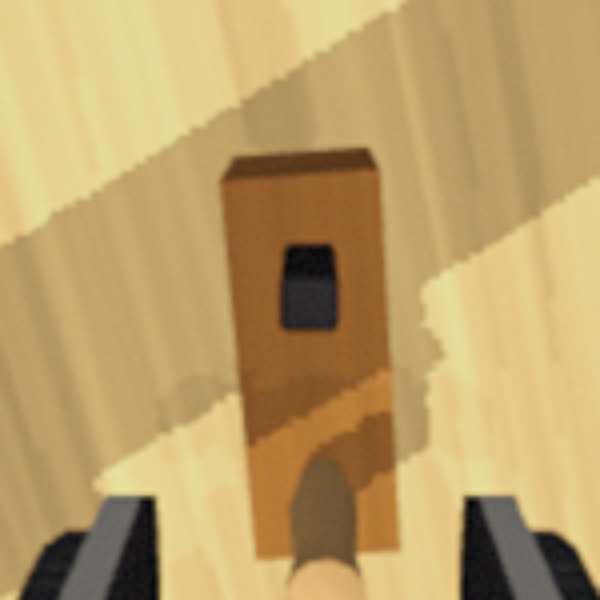

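View pics/s13.png

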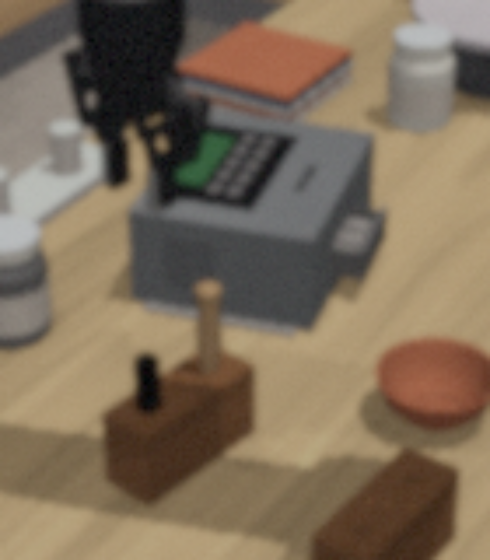

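The pin is upright and seated in its own hole, with its top at (308,303) against a predicted (305,306). The trimmer is untouched, the tray is out, and the gripper is clear of everything. I'm handing the job in.

```bash
python3 -c "
from bench import manip
print(manip.close_job())"
```

```text
the job is handed in; nothing more can be done
None
```

The battery tray is out, the pin is back in the hole it came from, and I handed the job in at about 20.5 s; no verdict is reported.

- **Tab press:** I took the pin from the farther tool block and lowered it through the slot with no contact until the tab. The tab was just below the middle of the slot. A faint seam in the wrist picture hinted at its position, and the give under the pin confirmed it. It gave over about 7 mm, with wrist forces of about 5 to 7 N at the end of each step. The side and wrist pictures show the tray sprung out, with the pin still pressed in.
- **Pin return:** The shoulder met the block at the same tool height as at the grasp (0.084 m). I then opened the jaws and moved straight up.
- **Last checks:** The last pictures show the pin upright and fully seated, within about 1 mm of where it started. The tray is still out, the trimming tool is where it was, and the gripper is clear of everything with near-zero force.

Two readings disagreed but changed nothing. The finger gap read about 13 mm on the 16 mm handle, and the wrist and top cameras differed by about 2 mm on the slot and the hole. I settled the second by aligning the pin tip directly with the slot and the hole in the wrist picture.

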